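Close the junction box and clear the parts tins

ROBOT

A 6-joint arm with a two-finger parallel gripper is mounted at the origin on the work surface. World frame = base frame: x ahead of the robot, y to its left, z up, the work surface at z = 0. Lengths are in m, angles in rad, forces in N, time in s.
With the tool pointing down it reaches from about 0.3 to 0.775 m from the base axis. Payload 14.6 kg.
Tool frame: the origin (TCP) lies on the centre line of the jaws, within the pads' length; the fingertips stand 19 mm ahead of it and the grasp point (between the pads) is the TCP; z points along the fingers, y is the direction in which the jaws open and shut (so a half turn about z gives the same grasp; the last joint's range is limited). The gripper opens to 94 mm and grips with 3 to 60 N. Pads are 16 mm wide; open, the fingers measure 119 mm over their backs; the gripper's body (75 mm by 177 mm) begins 78 mm behind the grasp point.
Start: joints at [-1.36, 0.3, 1.521, -0, 1.321, -0.067], TCP at [0.151, -0.529, 0.185] pointing down, gripper open.
Joint ranges: [-3.03, 3.03], [-0.79, 2.21], [0.23, 2.52], [-1.04, 4.18], [0, 3.07], [-2.55, 2.55]. Speed limits (rad/s): [2.22, 2.22, 2.57, 3.14, 3.14, 3.14].

INTERFACE

Orientations are given as [roll, pitch, yaw] about the fixed x, y, z axes, in that order (R = Rz(yaw) Ry(pitch) Rx(roll)).
In Python, from station import ctrl gives the robot as it stands. The module is installed in compiled form; this text tells all that it offers.
- The arm moves only by the shell command python3 -m creep 'ROWS' [FORCE]. ROWS is a JSON object of lists of equal length, an entry for each row: "translation": the shift along the world's x, y, z in mm, a list of three; "yaw": the turn about the world's z in rad; "gripper": the closure in counts, from 0 (fully open) to 255 (shut). A call has 1 to 5 rows; each row is the pose to reach, as a shift and turn from the pose measured when the call began; what a row does not reach only later rows make up. A row lasts 1/12 s, in which the tool goes at most 41.7 mm and 7.16 degrees, less where a joint would pass 70% of its speed; a pose out of reach is approached as far as the arm can. A call with a gripper value outside its range is refused whole. The fingers move at their own pace and stop on an object; FORCE is the grip in N (left out, the last holds). Time passes only in rows, so rows that repeat a pose let the fingers close. It gives the time, the measured TCP pose, the force and the opening at its end, in the units of the state.
- ctrl.get_obs(): the state, without advancing time (a new reading comes with each control period).
- ctrl.camera(name): name is "scene" or "top"; returns a dict with "pixels" (400x640x3 uint8, red, green, blue), "depth" (400x640 float32, m along the optical axis (not along the pixel's ray), 0 where there is no reading), "fx", "fy", "cx", "cy" (pixels), "R" (3x3) and "t" (3): a world point X has camera coordinates R X + t. Camera axes: x right, y down, z forward; pixel columns grow to the right and rows downward; lengths in m; the calibration is good to about 2 mm. A picture is of the moment at which its call begins.
- ctrl.hand_in(): hands the job in, once; it reports no verdict.
The state is a dict: "time_s": time; "qpos": joint angles; "joint_vel": joint speeds; "tau": joint torques, N m; "ee_pos": TCP position; "eef_rot": TCP orientation; "force": force on the tool from outside, world axes, zero at the start; "moment": the same for the moment, N m; "grip_width": finger opening in m.
Only numpy, scipy, OpenCV 4.12 (cv2) and the standard library are available. Lean on these libraries where they do the work, as an engineer would, in place of code of your own. Each camera call takes 0.05 s, during which the arm holds its last target. There are 200 camera calls.

TASK

Close up the junction box on the grinder bench: its cover plate, pushed in under the low riser shelf so that its handle is out of reach, must end up right way round and flush on the box's three pins. The two closed parts tins in front of it are to be stacked squarely on the single tin standing elsewhere on the bench, leaving that bottom tin where it stands. Do not disturb the jar, the flange casting and the wrench.

Things in the scene. Friction and masses are not known exactly. Their poses are not given: they have to be found in the camera images.
- housing: Fixed open grey box, 190 long (x) x 80 wide (y). Origin under its centre. Ledge at each end (|x| 61-95), 50 high, with steel pins 8 thick, 13 tall, top 5 tapered: two at x +75, y +-20; one at x -75, y 0. Side cheeks 66 high, 72 apart inside: 8 above a seated cover's top, only 4 beside it, so no finger fits there. A black stub 26 across sticks out 14 at the one-pin end (-x).
- seat (a point): Centre of the box at ledge height (50 above the bench), axes as the box. A fully seated cover has its origin and its x, y, z axes here.
- cover: Loose grey plate, 180 (x) x 64 (y) x 8, 0.32 kg, flat, handle up. Origin: centre of underside. Holes 12 wide: two at x +75, y +-20, one at x -75, y 0, matching the pins one way round only. Mid-top a black bridge handle: bar 50 (x) x 12 (y) x 12, from 30 to 42 above the underside; pinch across y. At first its one-hole (-x) end sticks out 40-50 from under the riser, handle under the riser.
- handle (a point): Centre of the cover's handle bar, 36 above the cover's underside.
- riser: Low dark steel shelf, fixed to the bench. Origin on the bench under the middle of its front edge; it reaches 160 from there in +x, and +-90 in y. Top sheet from 52 to 56 above the bench, on four legs 8 wide at y = +-84 near its corners. The cover comes out in -x.
- tin_base: Closed bare metal tin, 100 long (x) x 60 wide (y) x 40 high, standing alone on the bench: the foot of the column. Origin at the centre of its underside.
- tin_a: The same kind of tin (100 x 60 x 40, 0.28 kg), on the bench just in front of the cover's end. Origin at the centre of its underside, x along its length.
- tin_b: The same kind of tin, lying crookedly on top of tin_a. Origin at the centre of its underside, x along its length.
- jar: Bystander: squat white closed jar, 60 across, 65 high, standing just off the one-pin end of the box. Origin under its centre.
- flange: Bystander: dark three-lobed flange casting, 90 across, 46 high, standing near the bottom tin. Origin under its centre.
- wrench: Bystander: steel wrench, 150 long (x), lying on the riser shelf.
Not all that is in view belongs to the job. Leave any green look-alike of the housing alone.

How it is judged:
By the outcome, as a careful person would: the job done as asked, in the order asked, and still so for the second after the job is handed in, with the robot touching nothing.
It also fails if it takes over 72 s, if anything falls off the work surface, if the arm or the gripper's body presses on something with over 40 N, if the wrist force passes 120 N, or if a joint passes its speed limit or range.

## Working session

There is one attempt and no reset: what is moved stays moved. The work goes in short steps, Python scripts to look and compute and a shell command to move; the robot and the scene stay as the last step left them, time stands still between calls to the robot, and variables do not carry over. Pictures are saved under pics/ and viewed, about 8 in all and at most 12, crops included, and the job is handed in when it is done.

```bash
mkdir -p pics
cat > h.py <<'E'
import numpy as np, cv2
from station import ctrl
def snap(name,tag):
    c=ctrl.camera(name); cv2.imwrite(f'pics/{tag}.png',c['pixels'][:,:,::-1]); np.savez(f'pics/{tag}.npz',**c); return c
def cloud(c):
    d=c['depth'];v,u=np.mgrid[:400,:640]
    P=np.stack([(u-c['cx'])/c['fx']*d,(v-c['cy'])/c['fy']*d,d],-1)
    W=(P-c['t'])@c['R']; W[d==0]=np.nan; return W
def load(tag): return dict(np.load(f'pics/{tag}.npz'))
def pz(c,u,v,z):
    """pixel to world on plane z"""
    r=np.array([(u-c['cx'])/c['fx'],(v-c['cy'])/c['fy'],1])@c['R']; o=-c['t']@c['R']
    return o+r*(z-o[2])/r[2]
E
python3 - <<'E'
from h import *
for n in('top','scene'):
    c=snap(n,n+'0'); print(n,c['fx'],c['cx'],c['cy'],c['R'].round(3).tolist(),(-c['t']@c['R']).round(3))
print(ctrl.get_obs())
E
```

```text
top 396.79138087692553 317.9621058514226 201.25726648563028 [[0.015, -1.0, -0.005], [-0.994, -0.014, -0.11], [0.11, 0.007, -0.994]] [0.481 0.035 1.168]
scene 474.0033938418832 311.18803083120895 197.1971177622634 [[0.813, 0.583, 0.008], [0.352, -0.48, -0.803], [-0.464, 0.656, -0.596]] [ 1.166 -0.776  0.804]
{'time_s': 0.1, 'qpos': array([-1.35964239e+00,  3.00409284e-01,  1.52150560e+00, -3.20655400e-05,
        1.32073183e+00, -6.65922309e-02]), 'joint_vel': array([-0.00138633, -0.0004073 , -0.00103367,  0.00112828, -0.00047301,
        0.00038884]), 'tau': array([ 1.73706288e-03, -5.32647014e+01, -3.53284407e+01,  7.09739747e-02,
        2.35082069e-02, -4.96342091e-05]), 'ee_pos': array([ 0.15074167, -0.5286682 ,  0.18475219]), 'eef_rot': array([-3.14053886e+00, -3.91494031e-05,  2.77754097e-01]), 'force': array([-0.45505808, -0.55394497,  0.34314351]), 'moment': array([ 0.06934632, -0.03301227, -0.01938627]), 'grip_width': 0.09398226308865239}
```

View pics/top0.png

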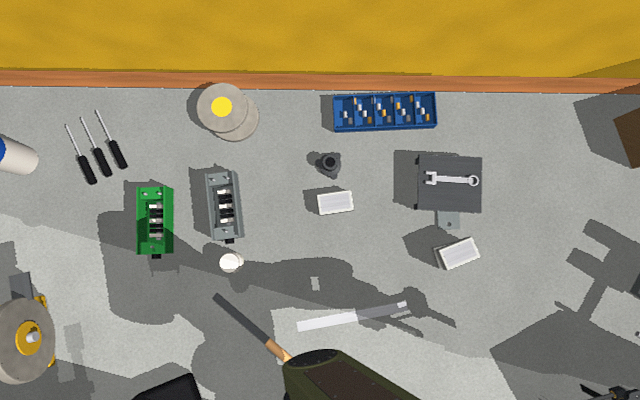

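View pics/scene0.png

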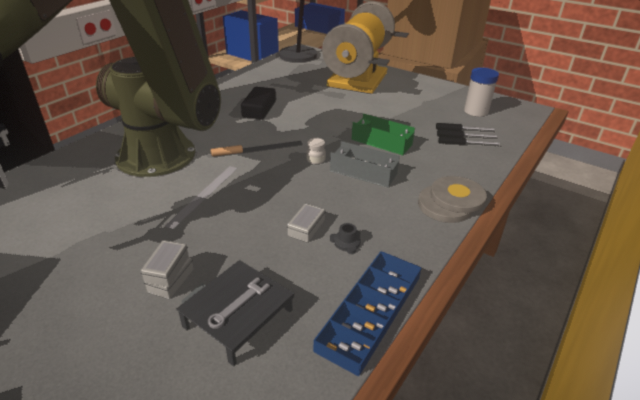

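The top view shows the box at (225,205) with its stub at its lower end, the jar at (231,261), the base tin at (335,202), the flange at (327,162), the riser at (450,183), the cover end at (448,219) and the tin stack at (459,253). The green look-alike is at (155,220).

Run:
```python
from h import *
c=load('top0');im=c['pixels'][135:285,190:500,::-1]
cv2.imwrite('pics/crop0.png',cv2.resize(im,None,fx=2.55,fy=2.55,interpolation=cv2.INTER_CUBIC))
W=cloud(c)
def rect(name,u0,u1,v0,v1,z0,z1):
    w=W[v0:v1,u0:u1].reshape(-1,3);w=w[(w[:,2]>z0)&(w[:,2]<z1)]
    (x,y),s,a=cv2.minAreaRect((w[:,:2]*1000).astype(np.float32)); print(name,len(w),np.round([x,y,*s,a],1),'zmed',np.median(w[:,2]).round(4))
rect('base',310,362,185,218,.03,.055)
rect('tinb',425,490,230,275,.07,.095)
rect('tina',425,490,230,275,.03,.05)
rect('riser',405,490,148,216,.045,.06)
rect('cover',430,470,212,235,.004,.015)
rect('house',200,248,165,246,.055,.075)
rect('houseall',200,248,165,246,.04,.075)
rect('jar',215,247,246,275,.055,.075)
rect('flange',308,345,145,178,.03,.06)
```

```text
base 737 [604.2  -4.1  60.6 100.8   9. ] zmed 0.0395
tinb 840 [ 464.8 -341.4   60.8  101.2   22.3] zmed 0.0793
tina 109 [ 480.4 -318.8   51.   115.8   51.7] zmed 0.0387
riser 3179 [ 661.5 -328.3  182.2  160.6   87.7] zmed 0.0555
cover 370 [ 556.2 -346.8   55.4  109.4    1.9] zmed 0.0076
house 327 [590.6 311.9 190.2  81.6   8.6] zmed 0.064
houseall 1043 [583.6 310.9 204.4  81.7   8.6] zmed 0.051
jar 300 [429.8 286.7  51.7  51.7  62.8] zmed 0.0641
flange 193 [719.   12.3  42.3  40.8   2.5] zmed 0.0454
```

View pics/crop0.png

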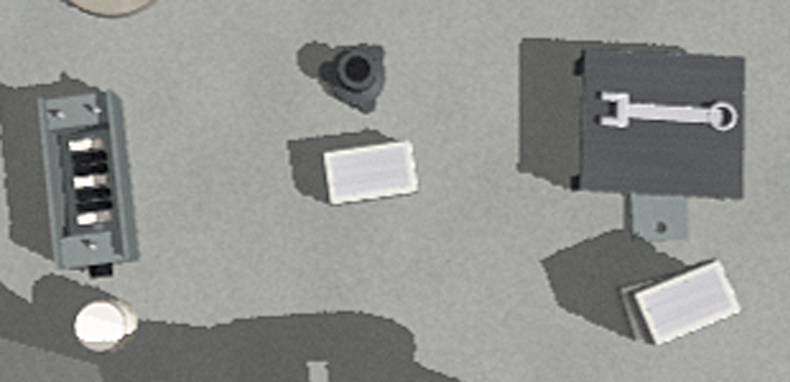

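The crop shows the box's two pins at its far end, crop (57,113) and (97,108), and one pin with the stub at its near end. So its yaw is about 8.6°, and the cover at about -2° is already facing the right way. I'll move the tins first, because they block the cover.

```bash
python3 -m creep '{"translation":[[30,20,0],[60,40,0],[90,60,0],[120,80,0],[150,100,0]],"yaw":[0.12,0.24,0.36,0.48,0.6],"gripper":[0,0,0,0,0]}' 20
```

```text
time_s: 0.52
ee_pos: [0.3019, -0.4274, 0.1845]
eef_rot: [-3.14, -0.0, 0.883]
force: [0.2, -0.7, 0.2]
grip_width: 0.094
```

```bash
python3 -m creep '{"translation":[[30,15,0],[60,30,0],[90,45,0],[120,60,0],[140,75,0]],"yaw":[0.12,0.24,0.36,0.48,0.6],"gripper":[0,0,0,0,0]}' && python3 -m creep '{"translation":[[10,5,0],[23,11,0],[23,11,0],[23,11,-10],[23,11,-30]],"yaw":[0.12,0.24,0.36,0.477,0.477],"gripper":[0,0,0,0,0]}'
python3 -c "
from h import *
c=snap('top','t1')"
```

```text
time_s: 0.93
ee_pos: [0.4439, -0.351, 0.1841]
eef_rot: [-3.14, -0.001, 1.49]
force: [-0.3, 0.1, -0.3]
grip_width: 0.0942
time_s: 1.35
ee_pos: [0.4678, -0.3404, 0.1554]
eef_rot: [-3.141, 0.002, 1.976]
force: [0.5, -0.4, 0.2]
grip_width: 0.0946
```

```bash
python3 -m creep '{"translation":[[-3,-1,-30],[-3,-1,-60],[-3,-1,-85],[-3,-1,-91],[-3,-1,-91]],"yaw":[-0.016,-0.016,-0.016,-0.016,-0.016],"gripper":[0,0,0,0,0]}' && python3 -m creep '{"translation":[[0,0,0],[0,0,0],[0,0,0],[0,0,0],[0,0,0]],"yaw":[0,0,0,0,0],"gripper":[255,255,255,255,255]}' 25
```

```text
time_s: 1.82
ee_pos: [0.4623, -0.3396, 0.0577]
eef_rot: [-3.136, -0.007, 1.953]
force: [0.8, 0.3, 0.9]
grip_width: 0.0937
time_s: 2.23
ee_pos: [0.4626, -0.3398, 0.0585]
eef_rot: [-3.137, -0.006, 1.953]
force: [-0.2, 0.2, 0.4]
grip_width: 0.0641
```

```bash
python3 -m creep '{"translation":[[0,0,4],[0,0,5],[0,0,5],[0,0,5],[0,0,5]],"yaw":[0,0,0,0,0],"gripper":[255,255,255,255,255]}' 25 &&  python3 -m creep '{"translation":[[0,0,10],[0,0,40],[0,0,70],[0,0,80],[0,0,80]],"yaw":[0,0,0,0,0],"gripper":[255,255,255,255,255]}'
python3 - <<'E'
from h import *
c=snap('top','t2');W=cloud(c)
im=c['pixels'][200:290,400:520,::-1]
cv2.imwrite('pics/t2c.png',cv2.resize(im,None,fx=5,fy=5,interpolation=cv2.INTER_CUBIC))
E
```

```text
time_s: 2.65
ee_pos: [0.4626, -0.3398, 0.0635]
eef_rot: [-3.137, -0.006, 1.953]
force: [-0.9, 0.0, -0.1]
grip_width: 0.0308
time_s: 3.07
ee_pos: [0.4635, -0.3406, 0.1468]
eef_rot: [-3.139, -0.002, 1.953]
force: [0.6, -0.2, -0.4]
grip_width: 0.0009
```

View pics/t2c.png

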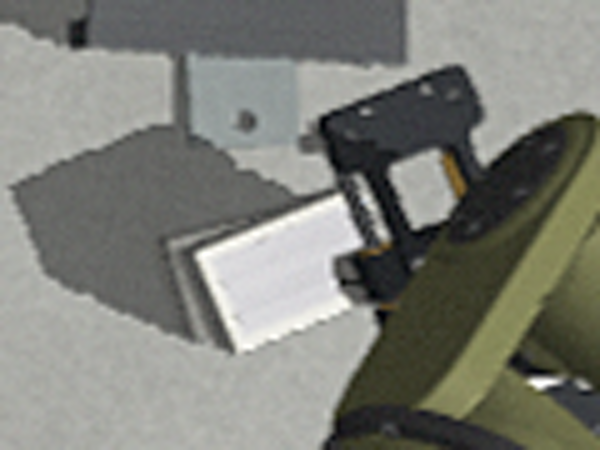

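Run:
```python
from h import *
o=ctrl.get_obs();print(o['ee_pos'],o['eef_rot'],o['qpos'])
c=load('top0');c2=load('t2')
for T in ([.4635,-.3406,.147],[.4635,-.3406,.225]):
    p=c2['R']@T+c2['t'];print('proj',p[:2]/p[2]*c2['fx']+[c2['cx'],c2['cy']])
W=cloud(c2)
for (a,b) in [(350,110),(450,85),(420,170),(375,270),(350,285),(370,210),(300,270)]:
    u,v=int(400+a/5),int(200+b/5);print(a,b,W[v,u].round(3))
s=snap('scene','s2');p=s['R']@np.array([.4635,-.3406,.147])+s['t'];print('scene',p[:2]/p[2]*s['fx']+[s['cx'],s['cy']])
cv2.imwrite('pics/s2c.png',cv2.resize(s['pixels'][130:350,60:320,::-1],None,fx=2.5,fy=2.5))
```

```text
[ 0.46284466 -0.34004989  0.14445663] [-3.13788743 -0.00438168  1.95268033] [-6.96796823e-01  3.92271031e-01  1.49440206e+00 -1.25518517e-03
  1.26053220e+00 -1.07830237e+00]
proj [467.34993158 254.29345656]
proj [479.58185425 255.05912341]
350 110 [ 0.536 -0.289  0.308]
450 85 [ 0.547 -0.334  0.305]
420 170 [ 0.521 -0.444  0.001]
375 270 [ 0.467 -0.306  0.287]
350 285 [ 0.458 -0.33   0.194]
370 210 [ 0.497 -0.416 -0.002]
300 270 [ 0.463 -0.346  0.078]
scene [158.92441514 230.93439093]
```

View pics/s2c.png

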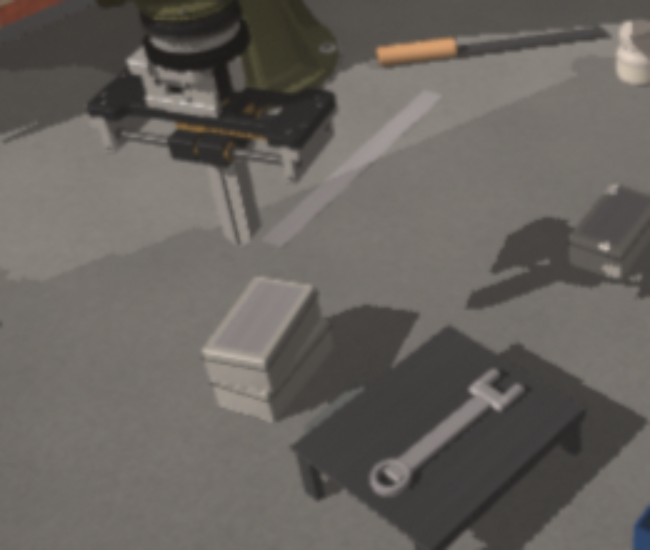

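Run:
```python
from h import *
s=load('s2');W=cloud(s)
w=W[190:232,145:166].reshape(-1,3)
m=(np.abs(w[:,0]-.46)<.06)&(np.abs(w[:,1]+.34)<.06)&(w[:,2]>.1)&(w[:,2]<.19)
w=w[m];print(m.sum(),w.min(0),w.max(0))
for r in range(190,234,2):
    a=W[r,145:166];k=(np.abs(a[:,0]-.46)<.08)&(np.abs(a[:,1]+.34)<.08)&(a[:,2]>.1)
    if k.any(): print(r,np.where(k)[0][[0,-1]]+145,a[k].mean(0).round(3))
```

```text
125 [ 0.45551053 -0.35438251  0.16458148] [ 0.48020489 -0.32802065  0.18994081]
190 [145 162] [ 0.502 -0.356  0.279]
192 [145 165] [ 0.507 -0.357  0.277]
194 [145 165] [ 0.5   -0.354  0.267]
196 [145 159] [ 0.485 -0.351  0.254]
198 [145 159] [ 0.474 -0.344  0.241]
200 [145 160] [ 0.472 -0.344  0.235]
202 [145 160] [ 0.472 -0.345  0.23 ]
204 [145 160] [ 0.472 -0.346  0.226]
206 [145 161] [ 0.471 -0.345  0.22 ]
208 [146 161] [ 0.472 -0.345  0.215]
210 [146 162] [ 0.471 -0.345  0.21 ]
212 [147 162] [ 0.471 -0.345  0.204]
214 [147 163] [ 0.471 -0.345  0.199]
216 [148 163] [ 0.471 -0.345  0.194]
218 [148 163] [ 0.471 -0.346  0.189]
220 [149 164] [ 0.471 -0.345  0.184]
222 [149 162] [ 0.47  -0.347  0.179]
224 [150 161] [ 0.47  -0.349  0.175]
226 [152 159] [ 0.469 -0.349  0.169]
228 [157 157] [ 0.472 -0.349  0.165]
```

Viewed: the scene crop shows the tips, at crop (240,243), well above the tins. Depth puts them at z=0.165 against a reported TCP z of 0.1445, so the real tool is about 40 mm higher than reported, and the fingers closed just above the tin. I'll open, descend to match, and check the height again.

```bash
R='x'; python3 -m creep '{"translation":[[0,0,0],[0,0,0],[0,0,0],[0,0,0],[0,0,0]],"yaw":[0,0,0,0,0],"gripper":[30,30,30,30,30]}' 25 && python3 -m creep '{"translation":[[1,0,0],[1,0,0],[1,0,0],[1,0,0],[1,0,0]],"yaw":[0,0,0,0,0],"gripper":[30,30,30,30,30]}' && python3 -m creep '{"translation":[[0,0,-15],[0,0,-30],[0,0,-40],[0,0,-50],[0,0,-50]],"yaw":[0,0,0,0,0],"gripper":[30,30,30,30,30]}'
cat >> h.py <<'E'
def tip(s,cx,cy,r=.07,top=.03,z0=.02):
    """lowest finger points seen in scene near reported TCP"""
    W=cloud(s).reshape(-1,3);k=(np.hypot(W[:,0]-cx,W[:,1]-cy)<r)&(W[:,2]>z0);w=W[k]
    h,e=np.histogram(w[:,2],bins=np.arange(0,.3,.005));print([(round(float(b),3),int(n)) for n,b in zip(h,e) if n])
E
python3 - <<'E'
from h import *
s=snap('scene','s3');o=ctrl.get_obs();print(o['ee_pos'],o['grip_width']);tip(s,*o['ee_pos'][:2],z0=.085)
E
```

```text
time_s: 3.58
ee_pos: [0.4622, -0.3396, 0.1425]
eef_rot: [-3.136, -0.007, 1.953]
force: [0.3, -0.6, 0.5]
grip_width: 0.0309
time_s: 4.0
ee_pos: [0.4633, -0.3396, 0.1426]
eef_rot: [-3.136, -0.007, 1.953]
force: [-0.1, -0.4, 0.3]
grip_width: 0.0639
time_s: 4.42
ee_pos: [0.4626, -0.3391, 0.0907]
eef_rot: [-3.135, -0.01, 1.953]
force: [-0.1, -0.3, 0.7]
grip_width: 0.0829
[ 0.46296519 -0.3393578   0.0918866 ] 0.08286104742442535
[(0.105, 1), (0.11, 15), (0.115, 27), (0.12, 30), (0.125, 38), (0.13, 32), (0.135, 37), (0.14, 39), (0.145, 37), (0.15, 31), (0.155, 39), (0.16, 36), (0.165, 37), (0.17, 36), (0.175, 36), (0.18, 36), (0.185, 21), (0.19, 21), (0.195, 16), (0.2, 6), (0.205, 8), (0.21, 28), (0.215, 70), (0.22, 173), (0.225, 100), (0.23, 130), (0.235, 62), (0.24, 157), (0.245, 322), (0.25, 221), (0.255, 104), (0.26, 85), (0.265, 71), (0.27, 78), (0.275, 26), (0.28, 9), (0.285, 42), (0.29, 61)]
```

```bash
python3 -m creep '{"translation":[[1,-1,-25],[1,-1,-45],[1,-1,-60],[1,-1,-64],[1,-1,-64]],"yaw":[0,0,0,0,0],"gripper":[30,30,30,30,30]}' 25 && python3 -m creep '{"translation":[[0,0,0],[0,0,0],[0,0,0],[0,0,0],[0,0,0]],"yaw":[0,0,0,0,0],"gripper":[255,255,255,255,255]}' 25 && python3 -m creep '{"translation":[[0,0,0],[0,0,0],[0,0,5],[0,0,15],[0,0,20]],"yaw":[0,0,0,0,0],"gripper":[255,255,255,255,255]}' 25
```

```text
time_s: 4.88
ee_pos: [0.4639, -0.3403, 0.0277]
eef_rot: [-3.135, -0.009, 1.953]
force: [-1.3, -0.6, -0.1]
grip_width: 0.0833
time_s: 5.3
ee_pos: [0.4642, -0.3406, 0.0286]
eef_rot: [-3.136, -0.008, 1.953]
force: [-1.3, 0.8, 5.7]
grip_width: 0.0595
time_s: 5.72
ee_pos: [0.4645, -0.3408, 0.05]
eef_rot: [-3.136, -0.007, 1.953]
force: [0.5, -0.2, -1.7]
grip_width: 0.0598
```

```bash
python3 -m creep '{"translation":[[0,0,30],[5,15,50],[15,45,50],[30,80,50],[45,115,50]],"yaw":[0,0,-0.05,-0.1,-0.15],"gripper":[255,255,255,255,255]}' 25 && python3 -m creep '{"translation":[[15,37,0],[31,75,0],[47,113,0],[63,151,0],[79,188,0]],"yaw":[-0.04,-0.08,-0.08,-0.08,-0.08],"gripper":[255,255,255,255,255]}' 25
python3 - <<'E'
from h import *
o=ctrl.get_obs();print(o['ee_pos'],o['eef_rot'])
c=snap('top','t4');W=cloud(c)
im=c['pixels'][145:285,300:510,::-1]
cv2.imwrite('pics/t4c.png',cv2.resize(im,None,fx=3.8,fy=3.8,interpolation=cv2.INTER_CUBIC))
def rect(name,u0,u1,v0,v1,z0,z1):
    w=W[v0:v1,u0:u1].reshape(-1,3);w=w[(w[:,2]>z0)&(w[:,2]<z1)]
    (x,y),s,a=cv2.minAreaRect((w[:,:2]*1000).astype(np.float32)); print(name,len(w),np.round([x,y,*s,a],1),'zmed',np.median(w[:,2]).round(4))
rect('tina',425,490,230,275,.03,.05)
rect('cover',432,465,205,225,.006,.012)
rect('base',310,362,185,218,.03,.055)
s=snap('scene','s4');
E
```

```text
time_s: 6.13
ee_pos: [0.5099, -0.2249, 0.1012]
eef_rot: [-3.138, -0.006, 1.799]
force: [0.1, -0.7, -3.1]
grip_width: 0.06
time_s: 6.55
ee_pos: [0.5895, -0.0348, 0.1022]
eef_rot: [-3.138, -0.006, 1.719]
force: [1.8, -0.9, -2.4]
grip_width: 0.0599
[ 0.58946698 -0.03475527  0.10218148] [-3.13848201 -0.00597249  1.718984  ]
tina 784 [ 463.5 -337.8   60.5  101.2   15.1] zmed 0.0393
cover 205 [ 567.  -344.6   38.4   81.2    0.8] zmed 0.0082
base 167 [597.9  34.4  60.7  24.    6.3] zmed 0.0395
```

View pics/t4c.png

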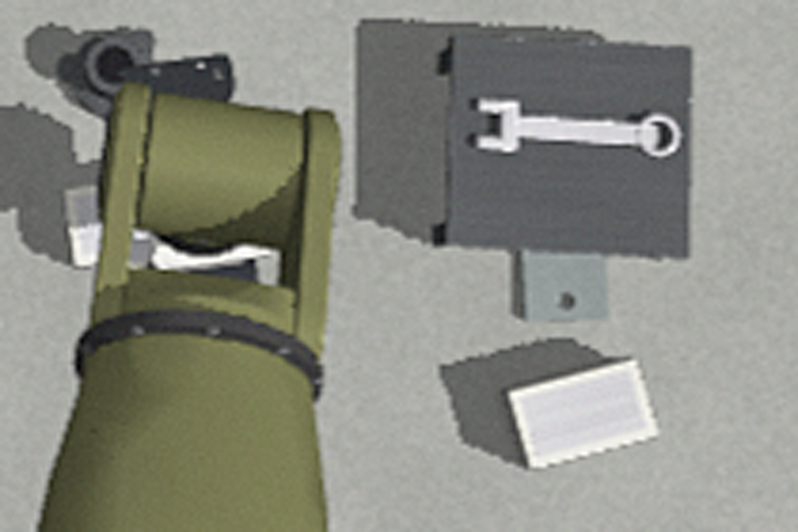

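```bash
python3 -m creep '{"translation":[[10,20,0],[15,31,0],[15,31,-10],[15,31,-30],[15,31,-40]],"yaw":[0.009,0.009,0.009,0.009,0.009],"gripper":[255,255,255,255,255]}' 25 && python3 -m creep '{"translation":[[0,0,-10],[0,0,-20],[0,0,-20],[0,0,-20],[0,0,-20]],"yaw":[0,0,0,0,0],"gripper":[255,255,255,255,255]}' 25
python3 - <<'E'
from h import *
c=load('t4')
for n,a,b,z in [('nl',525,319,.008),('nr',608,318,.008),('hole',567,300,.008),('fl',516,253,.008),('fr',605,254,.008),('rfl',446,245,.056),('rfr',688,257,.056),('rbr',691,46,.056)]:
    print(n,pz(c,300+(a+.5)/3.8-.5,145+(b+.5)/3.8-.5,z).round(4))
E
```

```text
time_s: 7.07
ee_pos: [0.6043, -0.0017, 0.0598]
eef_rot: [-3.137, -0.007, 1.732]
force: [-0.6, -0.2, -2.7]
grip_width: 0.06
time_s: 7.48
ee_pos: [0.6047, -0.0019, 0.0405]
eef_rot: [-3.138, -0.007, 1.732]
force: [0.3, 0.5, -2.0]
grip_width: 0.06
nl [ 0.5342 -0.3077  0.008 ]
nr [ 0.5358 -0.3712  0.008 ]
hole [ 0.5492 -0.3401  0.008 ]
fl [ 0.5849 -0.3017  0.008 ]
fr [ 0.5851 -0.3701  0.008 ]
rfl [ 0.5858 -0.2362  0.056 ]
rfr [ 0.5794 -0.4145  0.056 ]
rbr [ 0.7382 -0.4215  0.056 ]
```

```bash
python3 -m creep '{"translation":[[0,-2,0],[0,-2,-4],[0,-2,-8],[0,-2,-10],[0,-2,-11]],"yaw":[-0.003,-0.003,-0.003,-0.003,-0.003],"gripper":[255,255,255,255,255]}' 25
```

```text
time_s: 7.9
ee_pos: [0.6044, -0.0038, 0.0289]
eef_rot: [-3.137, -0.007, 1.729]
force: [0.5, -0.3, -3.1]
grip_width: 0.0598
```

```bash
python3 -m creep '{"translation":[[0,0,-1],[0,0,-2],[0,0,-2]],"yaw":[0,0,0],"gripper":[255,255,255]}' 25; python3 -m creep '{"translation":[[0,0,-1],[0,0,-1.5],[0,0,-1.5]],"yaw":[0,0,0],"gripper":[255,255,255]}' 25
```

```text
time_s: 8.15
ee_pos: [0.6045, -0.0039, 0.0285]
eef_rot: [-3.137, -0.007, 1.729]
force: [-8.4, 0.8, 15.6]
grip_width: 0.0595
time_s: 8.4
ee_pos: [0.6047, -0.0039, 0.0286]
eef_rot: [-3.138, -0.006, 1.73]
force: [-8.0, -0.1, 12.9]
grip_width: 0.0597
```

```bash
python3 -m creep '{"translation":[[0,0,0],[0,0,0],[0,0,0],[0,0,0],[0,0,20]],"yaw":[0,0,0,0,0],"gripper":[30,30,30,30,30]}' 25; python3 -m creep '{"translation":[[0,0,40],[0,0,60],[-17,-38,60],[-33,-76,60],[-49,-114,60]],"yaw":[0,0,0.05,0.1,0.1],"gripper":[30,30,30,30,30]}' 25 ;python3 -m creep '{"translation":[[-17,-38,0],[-33,-76,0],[-49,-114,0],[-65,-152,0],[-80,-185,0]],"yaw":[0,0,0,0,0],"gripper":[30,30,30,30,30]}' 25
python3 - <<'E'
from h import *
o=ctrl.get_obs();print(o['ee_pos'],o['eef_rot'])
c=snap('top','t5');W=cloud(c)
def rect(name,u0,u1,v0,v1,z0,z1):
    w=W[v0:v1,u0:u1].reshape(-1,3);w=w[(w[:,2]>z0)&(w[:,2]<z1)]
    (x,y),s,a=cv2.minAreaRect((w[:,:2]*1000).astype(np.float32)); print(name,len(w),np.round([x,y,*s,a],1),'zmed',np.median(w[:,2]).round(4))
rect('stack',310,365,180,218,.07,.09)
E
```

```text
time_s: 8.82
ee_pos: [0.6028, -0.0038, 0.0452]
eef_rot: [-3.132, -0.008, 1.73]
force: [-0.1, -0.1, 0.3]
grip_width: 0.083
time_s: 9.23
ee_pos: [0.5531, -0.1186, 0.1054]
eef_rot: [-3.133, -0.007, 1.834]
force: [1.3, -0.6, -0.3]
grip_width: 0.0827
time_s: 9.65
ee_pos: [0.4718, -0.3058, 0.1054]
eef_rot: [-3.133, -0.007, 1.834]
force: [-0.2, 0.0, -0.8]
grip_width: 0.0829
[ 0.47181722 -0.30581065  0.10544876] [-3.13273805 -0.00710972  1.83386612]
stack 787 [605.1  -5.6  60.8 100.6   9.4] zmed 0.0796
```

```bash
python3 -m creep '{"translation":[[-5,-20,0],[-8,-32,-15],[-8,-32,-45],[-8,-32,-75],[-8,-32,-85]],"yaw":[0,0,0,0,0],"gripper":[30,30,30,30,30]}' 25;python3 -m creep '{"translation":[[0,0,-15],[0,0,-27],[0,0,-27],[0,0,-27],[0,0,-27]],"yaw":[0,0,0,0,0],"gripper":[30,30,30,255,255]}' 25;python3 -m creep '{"translation":[[0,0,0],[0,0,0],[0,0,0],[0,0,0],[0,0,0]],"yaw":[0,0,0,0,0],"gripper":[255,255,255,255,255]}' 25
```

```text
time_s: 10.12
ee_pos: [0.46, -0.3413, 0.0164]
eef_rot: [-3.129, -0.01, 1.83]
force: [-0.2, 0.9, -0.5]
grip_width: 0.0827
time_s: 10.53
ee_pos: [0.4606, -0.3416, -0.0093]
eef_rot: [-3.13, -0.009, 1.83]
force: [0.2, -0.4, 0.6]
grip_width: 0.0729
time_s: 10.95
ee_pos: [0.4614, -0.3421, -0.008]
eef_rot: [-3.131, -0.007, 1.83]
force: [-0.7, 1.0, 6.6]
grip_width: 0.0597
```

```bash
python3 -m creep '{"translation":[[0,0,15],[0,0,40],[0,0,75],[5,12,110],[15,35,130]],"yaw":[0,0,0,0,0],"gripper":[255,255,255,255,255]}' 25;python3 -m creep '{"translation":[[14,34,0],[28,70,0],[42,106,0],[58,142,0],[74,170,0]],"yaw":[-0.03,-0.05,-0.08,-0.1,-0.1],"gripper":[255,255,255,255,255]}' 25
```

```text
time_s: 11.37
ee_pos: [0.4765, -0.3087, 0.126]
eef_rot: [-3.134, -0.004, 1.828]
force: [0.5, -0.5, -1.6]
grip_width: 0.0597
time_s: 11.78
ee_pos: [0.5508, -0.1361, 0.1263]
eef_rot: [-3.134, -0.004, 1.727]
force: [-0.2, -0.7, -2.4]
grip_width: 0.0597
```

```bash
python3 -m creep '{"translation":[[14,34,0],[28,70,0],[44,106,0],[54,128,0],[54,128,0]],"yaw":[0.002,0.002,0.002,0.002,0.002],"gripper":[255,255,255,255,255]}' 25;python3 -m creep '{"translation":[[0,0,-10],[0,0,-25],[0,0,-40],[0,0,-47],[0,0,-47]],"yaw":[0,0,0,0,0],"gripper":[255,255,255,255,255]}' 25
```

```text
time_s: 12.2
ee_pos: [0.6057, -0.0038, 0.1262]
eef_rot: [-3.134, -0.005, 1.733]
force: [-0.3, 0.4, -2.7]
grip_width: 0.0596
time_s: 12.62
ee_pos: [0.6044, -0.0045, 0.0771]
eef_rot: [-3.131, -0.005, 1.732]
force: [-0.4, 0.4, -3.3]
grip_width: 0.0601
```

```bash
python3 -m creep '{"translation":[[0,-3,0],[0,-3,-2],[0,-3,-3],[0,-3,-3.5],[0,-3,-3.5]],"yaw":[-0.004,-0.004,-0.004,-0.004,-0.004],"gripper":[255,255,255,255,255]}' 25;python3 -m creep '{"translation":[[0,0,-1],[0,0,-1.5],[0,0,-1.5]],"yaw":[0,0,0],"gripper":[255,255,255]}' 25
```

```text
time_s: 13.03
ee_pos: [0.6046, -0.0076, 0.0739]
eef_rot: [-3.131, -0.005, 1.728]
force: [-0.4, 0.3, -2.8]
grip_width: 0.0597
time_s: 13.28
ee_pos: [0.6046, -0.0075, 0.0724]
eef_rot: [-3.131, -0.005, 1.728]
force: [-0.5, -0.3, -2.3]
grip_width: 0.06
```

```bash
python3 -m creep '{"translation":[[0,0,-1],[0,0,-1],[0,0,-1]],"yaw":[0,0,0],"gripper":[255,255,255]}' 25;python3 -m creep '{"translation":[[0,0,-0.8],[0,0,-0.8],[0,0,-0.8]],"yaw":[0,0,0],"gripper":[255,255,255]}' 25
```

```text
time_s: 13.53
ee_pos: [0.6048, -0.0075, 0.072]
eef_rot: [-3.132, -0.005, 1.729]
force: [-2.0, 0.2, 5.4]
grip_width: 0.0596
time_s: 13.78
ee_pos: [0.6048, -0.0075, 0.072]
eef_rot: [-3.132, -0.005, 1.729]
force: [-5.2, -0.6, 8.5]
grip_width: 0.0596
```

```bash
python3 -m creep '{"translation":[[0,0,0],[0,0,0],[0,0,0],[0,0,0],[0,0,20]],"yaw":[0,0,0,0,0],"gripper":[30,30,30,30,30]}' 25; python3 -m creep '{"translation":[[0,0,35],[0,0,50],[-15,-38,50],[-25,-76,50],[-35,-114,50]],"yaw":[0,0,-0.12,-0.24,-0.36],"gripper":[30,30,30,30,30]}' 25 ;python3 -m creep '{"translation":[[-10,-38,0],[-20,-76,0],[-30,-114,0],[-40,-152,0],[-40,-190,0]],"yaw":[-0.12,-0.24,-0.36,-0.48,-0.6],"gripper":[20,20,20,20,20]}' 25;python3 -m creep '{"translation":[[0,0,0],[5,0,0],[5,-5,0],[5,-5,0],[5,-5,0]],"yaw":[-0.12,-0.24,-0.36,-0.48,-0.6],"gripper":[20,20,20,20,20]}' 25
python3 - <<'E'
from h import *
o=ctrl.get_obs();print(o['ee_pos'],o['eef_rot'])
c=snap('top','t6');W=cloud(c)
def rect(name,u0,u1,v0,v1,z0,z1):
    w=W[v0:v1,u0:u1].reshape(-1,3);w=w[(w[:,2]>z0)&(w[:,2]<z1)]
    (x,y),s,a=cv2.minAreaRect((w[:,:2]*1000).astype(np.float32)); print(name,len(w),np.round([x,y,*s,a],1),'zmed',np.median(w[:,2]).round(4))
rect('stack',300,365,175,218,.11,.13)
E
```

```text
time_s: 14.2
ee_pos: [0.603, -0.0074, 0.0886]
eef_rot: [-3.127, -0.006, 1.729]
force: [-0.6, -0.7, -0.6]
grip_width: 0.0827
time_s: 14.62
ee_pos: [0.5675, -0.1223, 0.1388]
eef_rot: [-3.127, -0.006, 1.364]
force: [0.8, -1.1, -0.3]
grip_width: 0.0829
time_s: 15.03
ee_pos: [0.526, -0.3142, 0.139]
eef_rot: [-3.127, -0.006, 0.758]
force: [1.4, -0.0, 0.1]
grip_width: 0.0865
time_s: 15.45
ee_pos: [0.531, -0.3195, 0.1387]
eef_rot: [-3.127, -0.006, 0.151]
force: [-0.7, 0.7, -0.0]
grip_width: 0.0864
[ 0.53097394 -0.31949791  0.13873183] [-3.12682523 -0.00582384  0.1513723 ]
stack 847 [604.8  -4.7  60.5 100.1   9.1] zmed 0.1197
```

```bash
python3 -m creep '{"translation":[[26,-20,0],[26,-20,-20],[26,-20,-50],[26,-20,-80],[26,-20,-110]],"yaw":[-0.12,-0.131,-0.131,-0.131,-0.131],"gripper":[20,20,20,20,20]}' 25; python3 -m creep '{"translation":[[0,0,-15],[0,0,-30],[0,0,-36],[0,0,-36],[0,0,-36]],"yaw":[0,0,0,0,0],"gripper":[20,20,20,20,20]}' 25
python3 - <<'E'
from h import *
c=snap('top','t7');s=snap('scene','s7')
a=cv2.resize(s['pixels'][200:380,100:330,::-1],None,fx=3.3,fy=3.3,interpolation=cv2.INTER_CUBIC)
cv2.imwrite('pics/s7c.png',a)
E
```

```text
time_s: 15.92
ee_pos: [0.5569, -0.3393, 0.0274]
eef_rot: [-3.127, -0.006, 0.015]
force: [0.5, -0.3, 0.8]
grip_width: 0.0864
time_s: 16.33
ee_pos: [0.5572, -0.3395, -0.008]
eef_rot: [-3.127, -0.006, 0.016]
force: [-0.2, 0.5, -0.8]
grip_width: 0.0869
```

View pics/s7c.png

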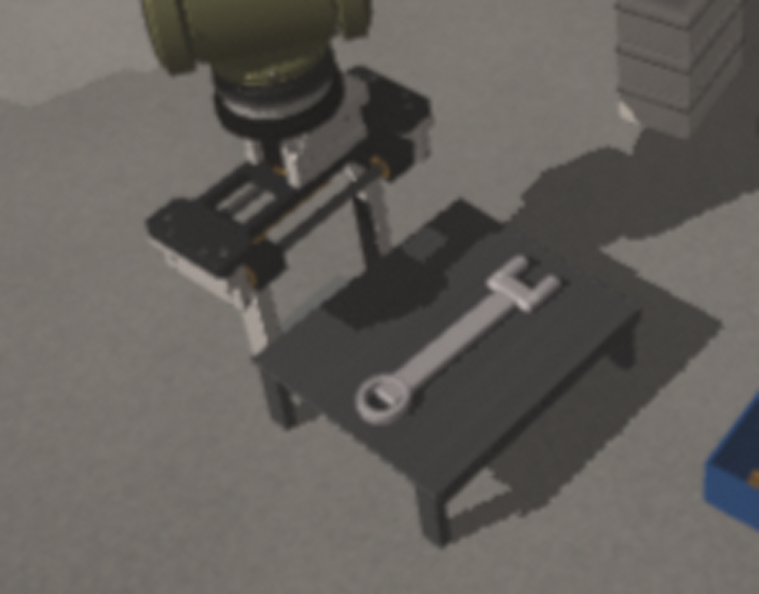

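The scene crop shows the fingers straddling the cover's end in front of the riser, at (375,240) and (262,320), clear of it. I'll lower the last bit and grip.

```bash
python3 -m creep '{"translation":[[0,0,-3],[0,0,-6],[0,0,-8]],"yaw":[0,0,0],"gripper":[20,20,20]}' 25; python3 -m creep '{"translation":[[0,0,0],[0,0,0],[0,0,0],[0,0,0],[0,0,0]],"yaw":[0,0,0,0,0],"gripper":[255,255,255,255,255]}' 20
```

```text
time_s: 16.68
ee_pos: [0.5576, -0.3398, -0.0152]
eef_rot: [-3.128, -0.008, 0.015]
force: [0.4, 0.7, -0.4]
grip_width: 0.0865
time_s: 17.1
ee_pos: [0.5577, -0.3398, -0.0151]
eef_rot: [-3.128, -0.008, 0.016]
force: [0.8, -0.2, -0.1]
grip_width: 0.0636
```

```bash
python3 -m creep '{"translation":[[-10,0,0],[-25,0,0],[-40,-1,0],[-55,-1,0],[-70,-1,0]],"yaw":[0,0,0,0,0],"gripper":[255,255,255,255,255]}' 30; python3 -m creep '{"translation":[[-15,0,0],[-30,0,0],[-45,-1,0],[-60,-1,0],[-70,-1,0]],"yaw":[0,0,0,0,0],"gripper":[255,255,255,255,255]}' 30;  python3 -m creep '{"translation":[[-10,0,0],[-15,0,0],[-15,0,0]],"yaw":[0,0,0],"gripper":[255,255,255]}' 30
```

```text
time_s: 17.52
ee_pos: [0.4871, -0.3407, -0.0151]
eef_rot: [-3.129, -0.008, 0.016]
force: [1.2, -0.8, -1.1]
grip_width: 0.0631
time_s: 17.93
ee_pos: [0.4161, -0.3417, -0.015]
eef_rot: [-3.128, -0.008, 0.015]
force: [1.4, 0.1, -1.5]
grip_width: 0.0631
time_s: 18.18
ee_pos: [0.4003, -0.3417, -0.015]
eef_rot: [-3.128, -0.008, 0.015]
force: [-0.6, -0.2, -1.0]
grip_width: 0.0631
```

```bash
python3 -m creep '{"translation":[[0,0,0],[0,0,0],[0,0,0],[0,0,20],[0,0,50]],"yaw":[0,0,0,0,0],"gripper":[30,30,30,30,30]}' 20; python3 -m creep '{"translation":[[0,0,40],[-20,0,60],[-50,0,60],[-50,0,60],[-50,0,60]],"yaw":[0,0,0,0,0],"gripper":[100,100,140,140,140]}' 20
python3 - <<'E'
from h import *
c=snap('top','t8');W=cloud(c)
a=cv2.resize(c['pixels'][160:290,410:500,::-1],None,fx=4.5,fy=4.5,interpolation=cv2.INTER_CUBIC)
cv2.imwrite('pics/t8c.png',a)
w=W[195:300,425:480].reshape(-1,3)
for z0,z1 in((.005,.013),(.034,.048)):
    k=w[(w[:,2]>z0)&(w[:,2]<z1)&(w[:,0]<.575)];print(len(k),cv2.minAreaRect((k[:,:2]*1000).astype(np.float32)),k[:,2].mean(),k.min(0),k.max(0))
E
```

```text
time_s: 18.6
ee_pos: [0.3995, -0.3406, 0.0334]
eef_rot: [-3.125, -0.005, 0.015]
force: [0.7, 0.0, -0.9]
grip_width: 0.0831
time_s: 19.02
ee_pos: [0.3492, -0.3408, 0.0939]
eef_rot: [-3.126, -0.005, 0.014]
force: [-0.2, -0.2, 0.2]
grip_width: 0.0529
1061 ((460.8883972167969, -349.46038818359375), (215.6558380126953, 152.8227996826172), 0.846308171749115) 0.007897738279287192 [ 0.35265562 -0.42573169  0.00500369] [ 0.56962602 -0.27283919  0.01289774]
87 ((466.0917053222656, -337.1268005371094), (47.7005500793457, 13.322301864624023), 2.529754877090454) 0.0407686244990415 [ 0.44231533 -0.34348664  0.03464995] [ 0.48983162 -0.32966352  0.04624521]
```

View pics/t8c.png

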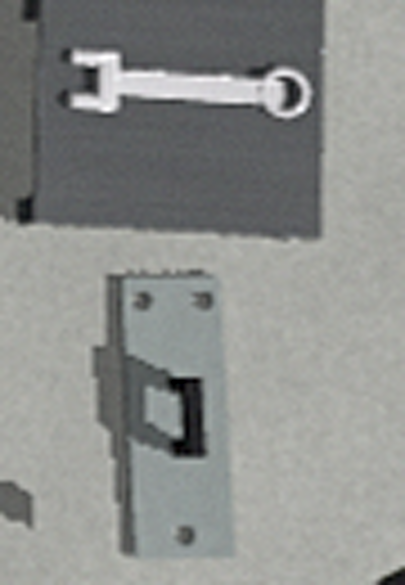

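The crop shows the cover fully out from under the riser. Its two holes are at (143,300) and (203,300) at the far end, its single hole is at (185,535), and the handle is at (188,416).

Run:
```python
from h import *
c=load('t8');f=lambda a,b,z:pz(c,410+(a+.5)/4.5-.5,160+(b+.5)/4.5-.5,z)
A,B,C=f(143,300,.008),f(203,300,.008),f(185,535,.008)
print(A,B,C);m=(A+B)/2;d=m-C;print('ctr',(m+C)/2,'yaw',np.arctan2(d[1],d[0]),'len',np.linalg.norm(d),np.linalg.norm(A-B))
print('plate corners',[f(*p,.008).round(4) for p in((125,275),(217,273),(134,556),(235,556))])
print('handle',f(188,416,.042))
# housing pins from initial crop (scale 2.55, off 190,135), and plane fits
c=load('top0');g=lambda a,b,z:pz(c,190+(a+.5)/2.55-.5,135+(b+.5)/2.55-.5,z)
a=cv2.resize(c['pixels'][160:250,195:255,::-1],None,fx=6.5,fy=6.5,interpolation=cv2.INTER_CUBIC);cv2.imwrite('pics/hc.png',a)
W=cloud(c);w=W[160:250,195:255].reshape(-1,3)
for z0,z1 in((.060,.070),(.046,.054)):
    k=w[(w[:,2]>z0)&(w[:,2]<z1)];print(len(k),cv2.minAreaRect((k[:,:2]*1000).astype(np.float32)))
```

```text
[ 0.54101434 -0.3182607   0.008     ] [ 0.54156997 -0.3570739   0.008     ] [ 0.39133684 -0.34211839  0.008     ]
ctr [ 0.46631449 -0.33989284  0.008     ] yaw 0.02967404005901944 len 0.15002136318325904 0.03881718010535573
plate corners [array([ 0.5571, -0.3069,  0.008 ]), array([ 0.5592, -0.3665,  0.008 ]), array([ 0.3776, -0.3093,  0.008 ]), array([ 0.3786, -0.3737,  0.008 ])]
handle [ 0.46724561 -0.33456793  0.042     ]
262 ((590.58642578125, 311.9091796875), (190.178466796875, 81.64380645751953), 8.641103744506836)
597 ((590.7427978515625, 310.1087341308594), (190.2819366455078, 77.42109680175781), 8.410698890686035)
```

View pics/hc.png

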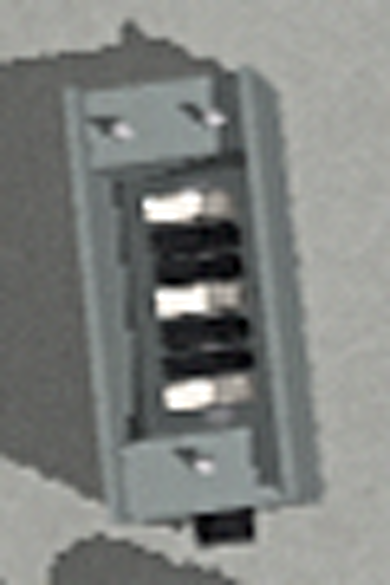

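```bash
python3 - <<'E'
from h import *
c=load('top0');f=lambda a,b,z:pz(c,195+(a+.5)/6.5-.5,160+(b+.5)/6.5-.5,z)
A,B,C=f(120,130,.06),f(213,118,.06),f(203,462,.06);m=(A+B)/2;d=m-C
print(A,B,C,'ctr',(m+C)/2,'yaw',np.arctan2(d[1],d[0]),np.linalg.norm(d),np.linalg.norm(A-B))
E
python3 -m creep '{"translation":[[40,0,0],[80,1,0],[117,2,-10],[117,2,-30],[117,2,-50]],"yaw":[0,0.005,0.005,0.005,0.005],"gripper":[160,160,160,160,160]}' 20; python3 -m creep '{"translation":[[0,0,-15],[0,0,-30],[0,0,-40],[0,0,-40],[0,0,-40]],"yaw":[0,0,0,0,0],"gripper":[160,160,160,160,160]}' 20
```

```text
[0.66126475 0.34037031 0.06      ] [0.66710916 0.30002132 0.06      ] [0.51753574 0.29838616 0.06      ] ctr [0.59086135 0.30929099 0.06      ] yaw 0.1476358200044477 0.14826408287692747 0.040770064750728696
time_s: 19.48
ee_pos: [0.4693, -0.3379, 0.0422]
eef_rot: [-3.125, -0.005, 0.022]
force: [-0.4, 0.5, -0.3]
grip_width: 0.0348
time_s: 19.9
ee_pos: [0.4696, -0.3377, 0.0019]
eef_rot: [-3.125, -0.005, 0.023]
force: [-0.9, 0.1, -0.3]
grip_width: 0.0354
```

```bash
python3 -m creep '{"translation":[[-3,0,0],[-3,0,0],[-3,0,0],[-3,0,0],[-3,0,0]],"yaw":[0,0,0,0,0],"gripper":[160,255,255,255,255]}' 40; python3 -m creep '{"translation":[[0,0,0],[0,0,0],[0,0,0],[0,0,10],[0,0,20]],"yaw":[0,0,0,0,0],"gripper":[255,255,255,255,255]}' 40
```

```text
time_s: 20.32
ee_pos: [0.4668, -0.338, 0.0024]
eef_rot: [-3.126, -0.006, 0.023]
force: [0.3, 1.3, 3.2]
grip_width: 0.0114
time_s: 20.73
ee_pos: [0.4664, -0.3377, 0.0226]
eef_rot: [-3.125, -0.004, 0.023]
force: [0.3, -0.1, -3.6]
grip_width: 0.0118
```

```bash
python3 -m creep '{"translation":[[0,0,20],[0,0,50],[0,0,85],[0,15,115],[0,40,130]],"yaw":[0,0,0,0,0],"gripper":[255,255,255,255,255]}' 40; python3 -m creep '{"translation":[[0,36,0],[0,76,0],[0,116,0],[0,156,0],[0,190,0]],"yaw":[0,0,0.02,0.05,0.08],"gripper":[255,255,255,255,255]}' 40;python3 -m creep '{"translation":[[0,38,0],[5,76,0],[10,114,0],[15,150,0],[20,185,0]],"yaw":[0.01,0.03,0.045,0.045,0.045],"gripper":[255,255,255,255,255]}' 40
```

```text
time_s: 21.15
ee_pos: [0.467, -0.2992, 0.1574]
eef_rot: [-3.128, -0.009, 0.021]
force: [1.3, -0.5, -2.5]
grip_width: 0.0116
time_s: 21.57
ee_pos: [0.4665, -0.1069, 0.1585]
eef_rot: [-3.128, -0.01, 0.102]
force: [0.5, 0.3, -3.5]
grip_width: 0.0116
time_s: 21.98
ee_pos: [0.4863, 0.0801, 0.1597]
eef_rot: [-3.128, -0.011, 0.148]
force: [0.7, -0.6, -2.5]
grip_width: 0.0109
```

```bash
python3 -m creep '{"translation":[[16,36,0],[32,72,0],[48,108,0],[64,144,0],[80,175,0]],"yaw":[0.001,0.001,0.001,0.001,0.001],"gripper":[255,255,255,255,255]}' 40;python3 -m creep '{"translation":[[15,35,0],[24,55,0],[24,55,-10],[24,55,-30],[24,55,-50]],"yaw":[0.001,0.001,0.001,0.001,0.001],"gripper":[255,255,255,255,255]}' 40
python3 - <<'E'
from h import *
o=ctrl.get_obs();print(o['ee_pos'],o['eef_rot'])
c=snap('top','t9');s=snap('scene','s9')
a=cv2.resize(c['pixels'][150:260,185:265,::-1],(400,550),interpolation=cv2.INTER_CUBIC)
b=cv2.resize(s['pixels'][100:200,315:415,::-1],(400,400),interpolation=cv2.INTER_CUBIC)
o=np.zeros((550,800,3),np.uint8);o[:,:400]=a;o[:400,400:]=b;cv2.imwrite('pics/c9.png',o)
E
```

```text
time_s: 22.4
ee_pos: [0.5664, 0.2576, 0.1606]
eef_rot: [-3.128, -0.011, 0.149]
force: [-0.2, -1.3, -2.7]
grip_width: 0.0117
time_s: 22.82
ee_pos: [0.5904, 0.3128, 0.1109]
eef_rot: [-3.128, -0.012, 0.151]
force: [-0.0, -0.2, -4.0]
grip_width: 0.0113
[0.59040694 0.31279391 0.11091295] [-3.12795497 -0.01236932  0.15097152]
```

View pics/c9.png

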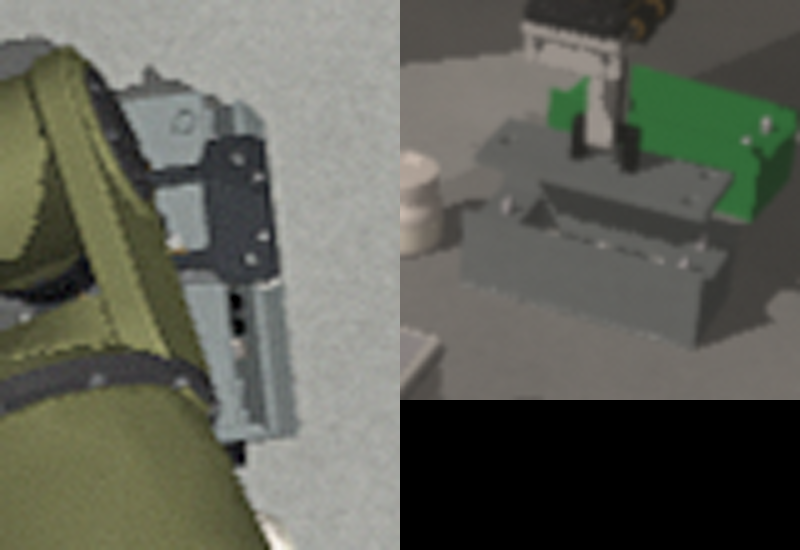

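The left panel shows one of the cover's far holes at (182,122), with the arm hiding the rest. The right panel shows the plate hovering over the box, with its single hole at the left, over the one-pin end. I'll compare plate and box poses in the scene camera's cloud.

Run:
```python
from h import *
s=load('s9');s0=load('scene0')
W=cloud(s)[100:200,315:415].reshape(-1,3);W0=cloud(s0)[100:200,315:415].reshape(-1,3)
near=lambda w:w[np.hypot(w[:,0]-.59,w[:,1]-.31)<.13]
w=near(W);print(np.histogram(w[:,2],np.arange(.05,.17,.006)))
k=w[(w[:,2]>.095)&(w[:,2]<.14)]
# plane fit for the plate top
A=np.c_[k[:,:2]-[.59,.31],np.ones(len(k))]
for i in range(6):
    p=np.linalg.lstsq(A,k[:,2],rcond=None)[0];r=np.abs(A@p-k[:,2]);m=r<.004;A,k=A[m],k[m]
print('plane',p,len(k),'plate',cv2.minAreaRect((k[:,:2]*1000).astype(np.float32)))
h=near(W0);h=h[(h[:,2]>.061)&(h[:,2]<.072)];print('house scene',len(h),cv2.minAreaRect((h[:,:2]*1000).astype(np.float32)))
h=near(W);h=h[(h[:,2]>.061)&(h[:,2]<.069)];print('house scene9',len(h),cv2.minAreaRect((h[:,:2]*1000).astype(np.float32)))
# hole/pin from pictures
f=lambda a,b,z:pz(s,315+(a-400+.5)/4-.5,100+(b+.5)/4-.5,z)
zt=p[2];print('1-hole',f(511,136,zt-.0),'2-hole near',f(699,204,zt))
t=load('t9');print('top hole',pz(t,185+(182+.5)/5-.5,150+(122+.5)/5-.5,zt))
```

```text
(array([223, 194,  93,   0,   0,   0,   0,   0,  57, 493, 211,  16,  21,
        19,  28,  46,  18,  22,  17]), array([0.05 , 0.056, 0.062, 0.068, 0.074, 0.08 , 0.086, 0.092, 0.098,
       0.104, 0.11 , 0.116, 0.122, 0.128, 0.134, 0.14 , 0.146, 0.152,
       0.158, 0.164]))
plane [-0.00304048  0.00714968  0.10943898] 616 plate ((591.4771118164062, 308.20965576171875), (179.9871826171875, 71.63826751708984), 9.168615341186523)
house scene 202 ((592.046630859375, 307.8144226074219), (190.38233947753906, 88.80133819580078), 8.067761421203613)
house scene9 118 ((592.7484130859375, 306.2418518066406), (190.1512451171875, 84.90306091308594), 9.325643539428711)
1-hole [0.51267776 0.30498913 0.10943898] 2-hole near [0.67380851 0.30093142 0.10943898]
top hole [0.6688192  0.30579833 0.10943898]
```

```bash
python3 -m creep '{"translation":[[0,-2,0],[0,-2,-10],[0,-2,-20],[0,-2,-30],[0,-2,-30]],"yaw":[0,0,0,0,0],"gripper":[255,255,255,255,255]}' 40
python3 - <<'E'
from h import *
o=ctrl.get_obs();print(o['ee_pos'],o['eef_rot'],o['force'])
c=snap('top','t10');s=snap('scene','s10')
a=cv2.resize(c['pixels'][155:215,195:260,::-1],None,fx=6,fy=6,interpolation=cv2.INTER_CUBIC)
b=cv2.resize(s['pixels'][120:195,325:405,::-1],None,fx=5,fy=5,interpolation=cv2.INTER_CUBIC)
o=np.zeros((400,800,3),np.uint8);o[:360,:390]=a;o[:375,400:]=b;cv2.imwrite('pics/c10.png',o)
W=cloud(s)[100:200,315:415].reshape(-1,3)
w=W[np.hypot(W[:,0]-.59,W[:,1]-.31)<.13]
k=w[(w[:,2]>.071)&(w[:,2]<.1)]
A=np.c_[k[:,:2]-[.59,.31],np.ones(len(k))]
for i in range(6):
    p=np.linalg.lstsq(A,k[:,2],rcond=None)[0];r=np.abs(A@p-k[:,2]);m=r<.003;A,k=A[m],k[m]
print('plane',p,len(k),'plate',cv2.minAreaRect((k[:,:2]*1000).astype(np.float32)))
E
```

```text
time_s: 23.33
ee_pos: [0.5878, 0.3091, 0.0752]
eef_rot: [-3.131, -0.002, 0.15]
force: [-0.6, -0.6, -4.9]
grip_width: 0.0115
[0.58776668 0.30909712 0.07515312] [-3.13072030e+00 -2.45872425e-03  1.50253111e-01] [-0.61795979 -0.61647538 -4.85459892]
plane [-0.00366608  0.002921    0.07968326] 594 plate ((590.6578369140625, 306.6191711425781), (182.97021484375, 70.09881591796875), 8.510031700134277)
```

View pics/c10.png

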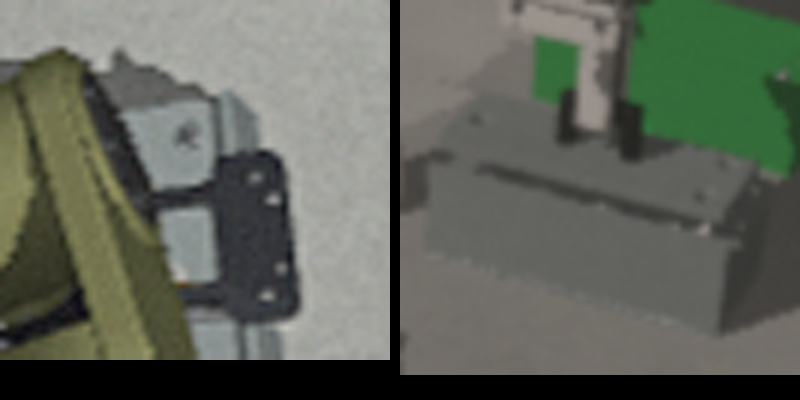

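Run:
```python
from h import *
s=load('s9');t=load('t10')
g9=lambda a,b,z:pz(s,315+(a-400+.5)/4-.5,100+(b+.5)/4-.5,z)
g10=lambda a,b,z:pz(s,325+(a-400+.5)/5-.5,120+(b+.5)/5-.5,z)
print('scene pins 1:',g9(507,203,.060),' 2near:',g9(685,262,.060))
print('scene holes 1:',g10(475,118,.0797),' 2near:',g10(700,196,.0797))
print('top hole B',pz(t,195+(187+.5)/6-.5,155+(135+.5)/6-.5,.0797),'pin B .667,.300')
a=cv2.resize(t['pixels'][165:190,215:240,::-1],(380,380),interpolation=cv2.INTER_CUBIC)
q=load('s10');b=cv2.resize(q['pixels'][125:175,330:395,::-1],(410,316),interpolation=cv2.INTER_CUBIC)
p=load('scene0');d=cv2.resize(p['pixels'][125:190,325:405,::-1],(410,333),interpolation=cv2.INTER_CUBIC)
t0=load('top0');e=cv2.resize(t0['pixels'][165:190,215:240,::-1],(250,250),interpolation=cv2.INTER_CUBIC)
o=np.zeros((600,800,3),np.uint8);o[:250,:250]=cv2.resize(a,(250,250));o[300:550,:250]=e;o[:260,260:260+338]=cv2.resize(b,(338,260));o[265:598,260:670]=d;cv2.imwrite('pics/c11.png',o)
```

```text
scene pins 1: [0.52022105 0.29189303 0.06      ]  2near: [0.66942795 0.29877349 0.06      ]
scene holes 1: [0.51012501 0.29597669 0.0797    ]  2near: [0.66337313 0.29809235 0.0797    ]
top hole B [0.66557042 0.29982185 0.0797    ] pin B .667,.300
```

View pics/c11.png

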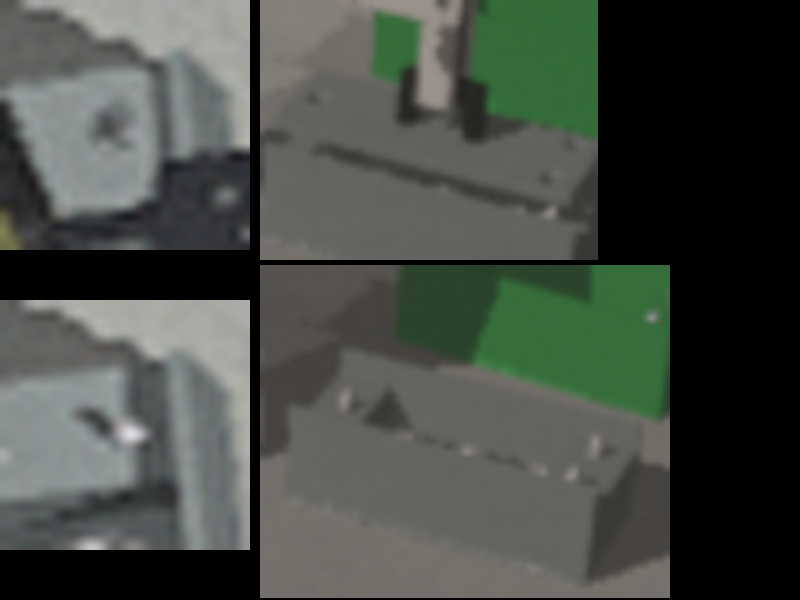

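Run:
```python
from h import *
s=load('scene0');t=load('top0')
P=lambda a,b,z:pz(s,325+(a-260+.5)/5.125-.5,125+(b-265+.5)/5.125-.5,z)[:2]*1000
H=lambda a,b,z:pz(s,330+(a-260+.5)/5.2-.5,125+(b+.5)/5.2-.5,z)[:2]*1000
pins=np.array([P(347,391,.062),P(596,436,.062),P(572,468,.062)]);holes=np.array([H(315,98,.0797),H(570,145,.0797),H(547,178,.0797)])
print('pins',pins.round(1),'\nholes',holes.round(1),'\ndiff',(pins-holes).round(1),(pins-holes).mean(0))
print('centres',(pins[0]+pins[1:].mean(0))/2,(holes[0]+holes[1:].mean(0))/2)
print('top: hole',pz(t,215+11.2-.45,165+12.5-.45,.0797)*1e3,'pin',pz(t,215+13.0-.45,165+13.1-.45,.061)*1e3)
```

```text
pins [[518.6 295.3]
 [662.2 338.3]
 [667.5 299.6]] 
holes [[512.3 295.8]
 [657.4 337.3]
 [663.9 298.3]] 
diff [[ 6.3 -0.5]
 [ 4.7  1. ]
 [ 3.6  1.3]] [4.87750905 0.59991122]
centres [591.71772923 307.12137508] [586.48116666 306.78891825]
top: hole [665.66432466 299.8256197   79.7       ] pin [667.18079807 299.21345763  61.        ]
```

```bash
python3 -m creep '{"translation":[[3,0.5,0],[3,0.5,-2],[3,0.5,-5],[3,0.5,-8],[3,0.5,-10]],"yaw":[0.004,0.004,0.004,0.004,0.004],"gripper":[255,255,255,255,255]}' 40;python3 -m creep '{"translation":[[0,0,-1],[0,0,-2],[0,0,-3]],"yaw":[0,0,0],"gripper":[255,255,255]}' 40
```

```text
time_s: 23.85
ee_pos: [0.5914, 0.31, 0.0668]
eef_rot: [-3.13, -0.004, 0.154]
force: [-0.4, -0.5, -4.9]
grip_width: 0.0115
time_s: 24.1
ee_pos: [0.5914, 0.31, 0.0637]
eef_rot: [-3.13, -0.004, 0.154]
force: [0.6, -0.7, -3.9]
grip_width: 0.0117
```

```bash
python3 -m creep '{"translation":[[0,0,-1],[0,0,-2],[0,0,-2]],"yaw":[0,0,0],"gripper":[255,255,255]}' 40;python3 -m creep '{"translation":[[0,0,-1],[0,0,-2],[0,0,-2]],"yaw":[0,0,0],"gripper":[255,255,255]}' 40
```

```text
time_s: 24.35
ee_pos: [0.5913, 0.31, 0.0615]
eef_rot: [-3.13, -0.004, 0.154]
force: [0.1, -0.5, -3.9]
grip_width: 0.0119
time_s: 24.6
ee_pos: [0.5912, 0.3099, 0.0593]
eef_rot: [-3.13, -0.004, 0.154]
force: [-0.2, 0.6, -3.6]
grip_width: 0.0118
```

```bash
python3 -m creep '{"translation":[[0,0,-1],[0,0,-2],[0,0,-2]],"yaw":[0,0,0],"gripper":[255,255,255]}' 40;python3 -m creep '{"translation":[[0,0,-1],[0,0,-2],[0,0,-2]],"yaw":[0,0,0],"gripper":[255,255,255]}' 40
```

```text
time_s: 24.85
ee_pos: [0.5911, 0.3099, 0.057]
eef_rot: [-3.13, -0.004, 0.154]
force: [0.2, -0.2, -3.8]
grip_width: 0.0117
time_s: 25.1
ee_pos: [0.591, 0.3098, 0.0547]
eef_rot: [-3.13, -0.003, 0.154]
force: [-0.3, -0.9, -3.3]
grip_width: 0.0116
```

```bash
python3 -m creep '{"translation":[[0,0,-1],[0,0,-1.5],[0,0,-1.5]],"yaw":[0,0,0],"gripper":[255,255,255]}' 40;python3 -m creep '{"translation":[[0,0,-1],[0,0,-1.5],[0,0,-1.5]],"yaw":[0,0,0],"gripper":[255,255,255]}' 40
python3 - <<'E'
from h import *
s=snap('scene','s12');W=cloud(s)[100:200,315:415].reshape(-1,3)
w=W[np.hypot(W[:,0]-.59,W[:,1]-.31)<.1];print(np.histogram(w[:,2],np.arange(.04,.1,.004)))
E
```

```text
time_s: 25.35
ee_pos: [0.591, 0.3098, 0.053]
eef_rot: [-3.131, -0.003, 0.154]
force: [-0.3, -0.3, -4.0]
grip_width: 0.0116
time_s: 25.6
ee_pos: [0.5912, 0.3099, 0.0525]
eef_rot: [-3.13, -0.004, 0.154]
force: [-2.6, -1.6, 3.9]
grip_width: 0.0115
(array([ 73,  82,  89, 370, 337, 172,  44,  14,  13,  13,  19,  20,  26,
        16]), array([0.04 , 0.044, 0.048, 0.052, 0.056, 0.06 , 0.064, 0.068, 0.072,
       0.076, 0.08 , 0.084, 0.088, 0.092, 0.096]))
```

```bash
python3 -m creep '{"translation":[[0,0,-0.5],[0,0,-0.5],[0,0,-0.5]],"yaw":[0,0,0],"gripper":[255,255,255]}' 40;python3 -m creep '{"translation":[[0,0,0],[0,0,0],[0,0,0],[0,0,0],[0,0,5]],"yaw":[0,0,0,0,0],"gripper":[170,170,170,170,170]}' 20;python3 -m creep '{"translation":[[0,0,25],[0,0,55],[0,0,90],[-20,-30,90],[-40,-65,90]],"yaw":[0,0,0,0,0],"gripper":[170,170,170,170,170]}' 20;python3 -m creep '{"translation":[[-30,-25,0],[-60,-50,0],[-90,-80,0],[-120,-110,0],[-120,-140,0]],"yaw":[0,0,0,0,0],"gripper":[170,170,170,170,170]}' 20
python3 - <<'E'
from h import *
c=snap('top','t13');s=snap('scene','s13')
a=cv2.resize(c['pixels'][155:250,195:255,::-1],(380,600),interpolation=cv2.INTER_CUBIC)
b=cv2.resize(s['pixels'][110:195,325:405,::-1],None,fx=5,fy=5,interpolation=cv2.INTER_CUBIC)
o=np.zeros((600,800,3),np.uint8);o[:,:380]=a;o[:425,400:]=b;cv2.imwrite('pics/c13.png',o)
W=cloud(c)
w=W[150:255,190:260].reshape(-1,3);w=w[np.hypot(w[:,0]-.59,w[:,1]-.311)<.1]
u=w-[.5906,.311,0];q=np.array([[np.cos(.15),np.sin(.15)],[-np.sin(.15),np.cos(.15)]]);l=u[:,:2]@q.T
for n,m in (('+x',(l[:,0]>.045)&(l[:,0]<.085)),('-x',(l[:,0]<-.045)&(l[:,0]>-.085))):
    for sgn in(1,-1):
        k=m&(np.abs(l[:,1])<.026)&(l[:,1]*sgn>.004);print(n,sgn,np.median(w[k,2]).round(4),k.sum())
k=w[(w[:,2]>.08)&(w[:,2]<.1)];print('handle',cv2.minAreaRect((k[:,:2]*1000).astype(np.float32)),np.median(k[:,2]))
def rect(name,u0,u1,v0,v1,z0,z1):
    w=W[v0:v1,u0:u1].reshape(-1,3);w=w[(w[:,2]>z0)&(w[:,2]<z1)]
    (x,y),s,a=cv2.minAreaRect((w[:,:2]*1000).astype(np.float32)); print(name,len(w),np.round([x,y,*s,a],1))
rect('stack',300,365,175,218,.11,.13);rect('jar',215,247,246,275,.055,.075);rect('flange',308,345,145,178,.03,.06)
E
```

```text
time_s: 25.9
ee_pos: [0.5913, 0.31, 0.0525]
eef_rot: [-3.13, -0.004, 0.154]
force: [-3.1, -1.2, 5.9]
grip_width: 0.0115
time_s: 26.32
ee_pos: [0.5908, 0.3097, 0.0565]
eef_rot: [-3.131, -0.003, 0.154]
force: [-0.5, -1.2, -0.7]
grip_width: 0.0312
time_s: 26.73
ee_pos: [0.5515, 0.2456, 0.1488]
eef_rot: [-3.13, -0.008, 0.156]
force: [-0.0, -0.6, 0.3]
grip_width: 0.0312
time_s: 27.15
ee_pos: [0.4277, 0.1049, 0.149]
eef_rot: [-3.129, -0.007, 0.158]
force: [0.3, -0.1, 0.5]
grip_width: 0.0313
+x 1 0.0576 105
+x -1 0.0577 107
-x 1 0.0574 115
-x -1 0.0574 111
handle ((590.9708862304688, 310.625), (50.2708625793457, 12.589903831481934), 9.32026195526123) 0.09033834586705625
stack 851 [604.7  -4.6  60.5 100.6   8.9]
jar 302 [429.2 286.6  51.6  52.1  25.8]
flange 193 [719.4  12.4  42.4  40.4   0.8]
```

The plate's top measures 57.4–57.7 mm in all four corner patches, against 58 when seated, so it is flush. The stack, jar and flange haven't moved, so I'm handing in.

```bash
python3 -c "
from station import ctrl
print(ctrl.hand_in())"
```

```text
the job is handed in; nothing more can be done
None
```

The job is handed in at about 27 s of robot time. The cover is on the box and the two tins are stacked on the bottom tin.

- **Order:** I stacked tin_b, then tin_a, on the bottom tin first, because they blocked the cover's way out. Then I pulled the cover out by its end, re-gripped it by the handle and lowered it onto the three pins.
- **Cover:** its top measures 57.4–57.7 mm in all four corner patches, against 58 mm when fully seated. The handle lies within about 1.5 mm and 1° of the box centre and axis. It is the right way round: the single hole is at the stub end.
- **Stack:** three tins high. The top tin is within 1 mm and 0.2° of where I first measured the bottom tin, and tin_b is about 2 mm off it.
- **Jar and flange:** both are within 1 mm of where they started.

**What went wrong or disagreed:**
- **Height reading:** the reported tool height was about 40 mm lower than the cameras showed. My first grasp of tin_b therefore closed in the air just above it. I corrected the height from the camera depth, and contact forces agreed afterwards.
- **Cover position before lowering:** the two cameras disagreed by about 3 mm along the box. I took a middle value, and the cover went down without catching.
- **Not checked:** I couldn't view the final close-up because I had used up my picture allowance, so those last checks are from depth data only. I didn't re-measure the wrench on the riser, but the gripper stayed above it.

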